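# Put the saw's set-up tools back in their fitted trays

### The job

The saw is set, so put its four set-up tools away: the brass bar, the push block, the arbor flange and the square each go into the tray whose pocket is cut to their shape, lying flat on the pocket floor. Set them down, do not drop them, and leave the glue bottle and the grey offcut where they are.

Things in the scene. Friction and masses are not known exactly. Their poses are not given: they have to be found in the camera images.
- setup_bar: Solid brass set-up bar with fine marks across its top, 110 mm (x) x 22 mm (y) x 24 mm high, 0.3 to 0.5 kg. Origin: centre of its underside; x along its length, z up. Grip it across its 22 mm width.
- push_block: Wooden push block, about 0.2 kg: base 104 (x) x 52 (y) x 15 mm, with a dark upright handle along x on its centre line; handle sides 22 mm apart (y), flat for x = -36 to 24 mm, z = 15 to 48 mm; rounded top at z = 60 mm, 67 mm at the horn (+x end). Origin: centre of the base's underside; z up. Grip the handle across y near x = -6 mm.
- arbor_flange: Steel arbor flange, 0.2 to 0.4 kg: disc of 63 mm diameter, 10 mm thick, lying flat, hub upward; hub of 36 mm diameter, its top 28 mm above the disc's underside. Origin: centre of the underside; z up; its yaw has no meaning. Grip the hub.
- engineer_square: L-shaped steel square lying flat, about 0.4 kg. Thick dark stock: x = -43 to 43, y = 23 to 47 mm, 24 mm high. Thin bright blade from the stock to -y: x = 19 to 43, y = 23 to -47 mm, 3 mm thick, 12 mm up. Origin: centre of the 86 x 94 mm outline, at the stock's underside; z up. Grip the stock across y near x = -8, y = 35 mm.
- bar_tray: Tray for the brass bar: long narrow pocket 126 (x) x 38 (y) mm, outside 148 x 60 mm; a 44 mm wide finger notch in the middle of each long rim. Fixed wooden tray: felt pocket floor 6 mm, rim top 16 mm above the table; 8 mm of play all round. Origin: centre of its underside; z up. The bar lies along x.
- push_tray: Tray for the push block: wide oblong pocket 120 (x) x 68 (y) mm, outside 142 x 90 mm; a 44 mm wide finger notch in the middle of each long rim. Fixed wooden tray: felt pocket floor 6 mm, rim top 16 mm above the table; 8 mm of play all round. Origin: centre of its underside; z up. The block lies along x, either way round.
- flange_tray: Tray for the arbor flange: 106 mm square block with a round pocket of 80 mm diameter in its middle. Fixed wooden tray: felt pocket floor 6 mm, rim top 16 mm above the table; 8 mm of play all round. Origin: centre of its underside; z up.
- square_tray: Tray for the square: L-shaped pocket, outside 124 (x) x 132 (y) mm. Stock limb x = -51 to 51, y = 15 to 55 mm, bare finger notches both sides at x = -30 to 11 mm; blade limb to -y, x = 11 to 51, y = 15 to -55 mm. Fixed wooden tray: felt pocket floor 6 mm, rim top 16 mm above the table; 8 mm of play all round. Origin: centre of its underside; z up. Origins and axes agree when in place.
- glue_bottle: Bystander: yellow glue bottle with black nozzle, 50 mm diameter, 106 mm high, standing. Origin: centre of its underside.
- grey_offcut: Bystander: grey wooden offcut lying on the table, 39 x 112 x 22 mm. Origin: centre of its underside.

How it is judged:
By the outcome, as a careful person would: the job done as asked, in the order asked, and still so for the second after the job is handed in, with the robot touching nothing.
It also fails if it takes over 88 s, if anything falls off the work surface, if the arm or the gripper's body presses on something with over 40 N, if the wrist force passes 120 N, or if a joint passes its speed limit or range.

### The arm

A 6-joint arm with a two-finger parallel gripper is mounted at the origin on the work surface; the furniture and walls round the work are solid. World frame = base frame: x ahead of the robot, y to its left, z up, the work surface at z = 0. Lengths are in m, angles in degrees, forces in N, time in s.
With the tool pointing down it reaches from about 0.4 to 0.825 m from the base axis. Payload 7 kg.
Tool frame: the origin (TCP) lies at the very end of the fingers, on their centre line; the grasp point (between the pads) lies 19 mm behind it; z points along the fingers, y is the line along which they close (so a half turn about z gives the same grasp; the last joint's range is limited). The gripper opens to 88 mm and grips with 3 to 60 N. Pads are 19 mm wide; open, the fingers measure 130 mm over their backs; the gripper's body (78 mm by 193 mm) begins 47 mm behind the grasp point.
Start: joints at [87.84, 20.546, 0.682, 0, -70.136, -16.507], TCP at [0.216, 0.639, 0.227] pointing down, gripper open.
Joint ranges: [-176.03, 176.03], [-82.01, 121.73], [-58.28, 71.71], [-173.87, 95.51], [-174.79, -0.11], [-173.66, 173.66]. Speed limits (degrees/s): [136.94, 136.94, 172.46, 180, 180, 180].

### API

Orientations are given as [roll, pitch, yaw] about the fixed x, y, z axes, in that order (R = Rz(yaw) Ry(pitch) Rx(roll)).
In Python, from plant import ctrl, cams, workorder gives the robot as it stands.
- The arm moves only by the tool play_rows, never from a script. Its argument "motion" is a list of rows, each an object of numbers: "x", "y", "z": the shift along the tool's x, y, z normalised to -1 to 1, where 1 is 0.025 m; "rx", "ry", "rz": the turn, a rotation vector about the tool's x, y, z normalised to -1 to 1, where 1 is 4 degrees. A call has 1 to 20 rows; each row shifts and turns the commanded pose from where the row before left it, along the tool's axes as they then stand; what a row does not reach is not made up. A row lasts 1/8 s, in which the tool goes at most 62.5 mm and 10.7 degrees, less where a joint would pass 70% of its speed; a pose out of reach is approached as far as the arm can. A call with a number of a shift or a turn outside -1 to 1 is refused whole. A call with a gripper value outside its range is refused whole. "fingers" is the opening, from -1 (shut) to 1 (fully open), set as the call begins (left out, the last holds). The fingers move at their own pace and stop on an object; the grip force is fixed at half the most. Time passes only in rows, so rows that do not move let the fingers close. It gives the time, the measured TCP pose, the force, the opening and the grip force at its end, in the units of the state.
- ctrl.get_obs(): the state, without advancing time (a new reading comes with each control period).
- cams.snapshot(name): name is "scene" or "top" or "wrist"; returns the picture (400x640x3 uint8, blue, green, red); there is no depth.
- cams.get_calibration(name): a dict with "vertical_fov" (degrees; the focal length in pixels is half the picture's height over the tangent of half this angle, whatever the lens; pixels are square), "cx", "cy" (the principal point, pixels), "position" and "rotation" of the camera in the world. Camera axes: x right, y up, looking along -z (the intrinsics and any distortion apply to the point x, -y, -z); pixel columns grow to the right and rows downward; lengths in m; the calibration is good to about 2 mm. A picture is of the moment at which its call begins: read the wrist's pose just before it. get_calibration takes no time and is no camera call; for the wrist camera it gives the pose at the moment of the call.
- workorder.close_job(): hands the job in; it is judged then, once.
The state is a dict: "clock": time; "joint_pos": joint angles; "qvel": joint speeds; "tau": joint torques, N m; "tool_pos": TCP position; "orientation": TCP orientation; "force": force on the tool from outside, world axes, zero at the start; "moment": the same for the moment, N m; "opening": finger opening in m; "gripper_force": force on a finger pad.
Only numpy, scipy, OpenCV 4.12 (cv2) and the standard library are available. Lean on these libraries where they do the work, as an engineer would, in place of code of your own. Each camera call takes 0.05 s, during which the arm holds its last target. There are 200 camera calls.

## Working session

There is one attempt and no reset: what is moved stays moved. The work goes in short steps, Python scripts to look and compute and a tool call to move; the robot and the scene stay as the last step left them, time stands still between calls to the robot, and variables do not carry over. Pictures are saved under pics/ and viewed, at most 16 in all, crops included, and the job is handed in when it is done.

Besides the shell and the picture viewer there is one more tool, called after ">>>" by a JSON object that holds its "name" and its "arguments", one argument or row to a line. play_rows: Moves the arm, as the interface text tells. Its arguments: {"type":"object","properties":{"motion":{"type":"array"},"fingers":{"type":"number"}},"required":["motion"]}

```bash
ls; mkdir -p pics
python3 - <<'E'
from plant import ctrl,cams
import cv2,numpy as np
print(ctrl.get_obs())
for n in ["scene","top","wrist"]:
    print(n,cams.get_calibration(n)); cv2.imwrite(f"pics/{n}0.png",cams.snapshot(n))
E
```

```text
pics
{'clock': 0.0, 'joint_pos': array([ 8.78406678e+01,  2.05916090e+01,  6.34756198e-01, -2.03781068e-02,
       -7.01345098e+01, -1.65074578e+01]), 'qvel': array([ 0.09756334,  0.06521018,  0.11560095, -0.038946  , -0.06683644,
       -0.13425729]), 'tau': array([ 4.12254713e-04, -5.82725966e+01,  2.93059534e+01,  6.99706256e+00,
        6.86616695e-03, -1.69444907e-04]), 'tool_pos': array([0.2159049 , 0.63903895, 0.22562736]), 'orientation': array([ 1.79906960e+02, -7.59518237e-03, -1.86737238e+01]), 'force': array([0.38882202, 0.55849497, 0.0967661 ]), 'moment': array([-0.01005716,  0.03889936, -0.05906317]), 'gripper_force': 0.0, 'opening': 0.08749063670767802}
scene {'vertical_fov': 56.6912477730911, 'cx': 313.4200641920068, 'cy': 196.4494832426424, 'position': array([0.19313297, 0.47574619, 0.84792586]), 'rotation': array([  45.06385275,   -0.76343281, -150.27192648])}
top {'vertical_fov': 52.31050386710136, 'cx': 327.8786544615574, 'cy': 208.74128103904147, 'position': array([ 0.44806347, -0.22280195,  1.04706198]), 'rotation': array([  7.06988122,   1.16837681, -89.69192369])}
wrist {'vertical_fov': 70.68724729227888, 'cx': 319.1715734232116, 'cy': 199.35766886856933, 'position': array([0.29251084, 0.61299125, 0.38351635]), 'rotation': array([-1.69850440e+01, -5.05785121e-02, -1.08675070e+02])}
```

View pics/scene0.png

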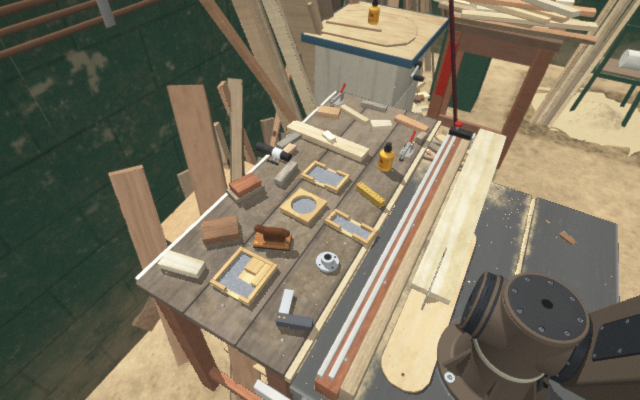

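View pics/top0.png

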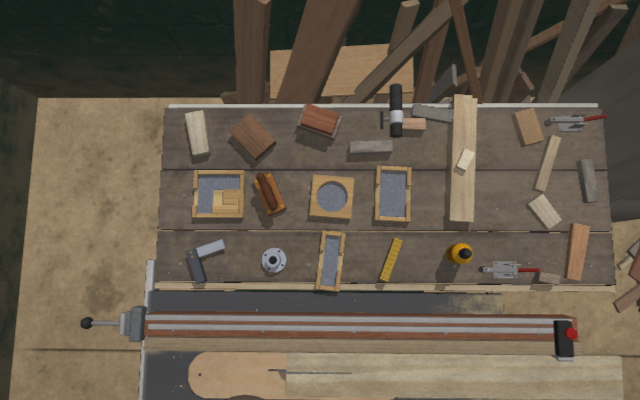

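View pics/wrist0.png

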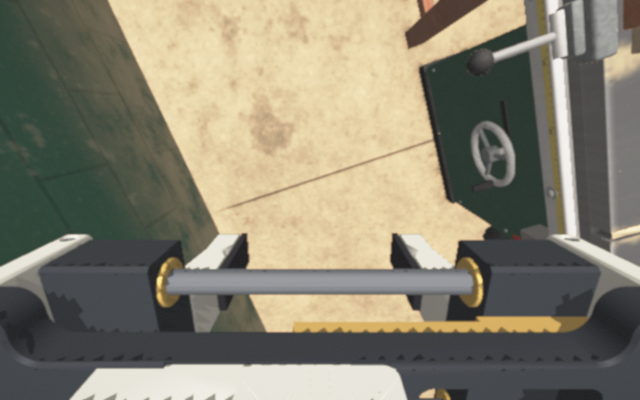

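The scene and top views show all four tools and their trays. In the top view these are: square (205,260), flange (274,260), bar (391,259), push block (269,194), square tray (218,194), flange tray (332,197), push tray (393,193), bar tray (330,261), bottle (460,253) and grey offcut (371,147). The wrist view shows only the floor.

```bash
cat > h.py <<'E'
import numpy as np,cv2
from scipy.spatial.transform import Rotation as R
from plant import ctrl,cams
def cam(n):
    c=cams.get_calibration(n); f=200/np.tan(np.radians(c["vertical_fov"]/2))
    return f,c["cx"],c["cy"],np.array(c["position"]),R.from_euler("xyz",c["rotation"],degrees=True).as_matrix()
def ray(c,uv,z):
    f,cx,cy,p,M=c; uv=np.atleast_2d(uv).astype(float)
    d=np.c_[(uv[:,0]-cx)/f,-(uv[:,1]-cy)/f,-np.ones(len(uv))]@M.T
    return (p+d*((z-p[2])/d[:,2])[:,None])[:,:2]
def proj(c,P):
    f,cx,cy,p,M=c; q=(np.atleast_2d(P)-p)@M
    return np.c_[cx+f*q[:,0]/-q[:,2],cy-f*q[:,1]/-q[:,2]]
E
python3 - <<'E'
from h import *
im=cv2.imread("pics/top0.png"); c=cam("top")
for n,uv in dict(square=(205,260),flange=(274,258),bar=(391,259),push=(269,194),sqt=(218,194),flt=(332,197),put=(393,193),bat=(330,261),bot=(460,253),off=(371,147)).items(): print(n,ray(c,uv,0.015).round(3))
cv2.imwrite("pics/topc.png",cv2.resize(im[95:300,155:480],None,fx=2.46,fy=2.46,interpolation=cv2.INTER_CUBIC))
E
```

```text
square [[0.444 0.109]]
flange [[ 0.45  -0.066]]
bar [[ 0.449 -0.36 ]]
push [[ 0.614 -0.049]]
sqt [[0.613 0.083]]
flt [[ 0.606 -0.211]]
put [[ 0.617 -0.367]]
bat [[ 0.444 -0.207]]
bot [[ 0.465 -0.533]]
off [[ 0.738 -0.312]]
```

View pics/topc.png

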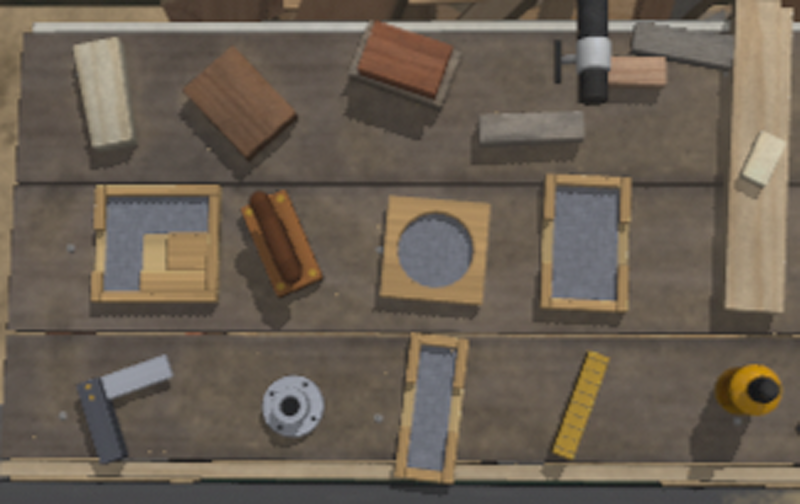

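The crop shows the square, bar and push block each turned within about 20° of its tray. The L pocket has its stock limb on the left and its blade limb at the upper right, so no large turns are needed. Next I measure everything with colour masks.

```bash
cat >> h.py <<'E'
def blob(im,lo,hi,box,close=3):
    """largest HSV blob inside box (u0,v0,u1,v1) as contour points"""
    u0,v0,u1,v1=box; m=cv2.inRange(cv2.cvtColor(im[v0:v1,u0:u1],cv2.COLOR_BGR2HSV),lo,hi)
    m=cv2.morphologyEx(m,cv2.MORPH_CLOSE,np.ones((close,close)))
    cs=cv2.findContours(m,cv2.RETR_EXTERNAL,cv2.CHAIN_APPROX_NONE)[0]
    return max(cs,key=cv2.contourArea).reshape(-1,2)+[u0,v0]
def rect(c,pts,z):
    """min-area rectangle on plane z: centre, long, short, yaw of long side (-90..90)"""
    w=ray(c,pts,z).astype(np.float32); (x,y),(a,b),t=cv2.minAreaRect(w*1000)
    if a<b: a,b,t=b,a,t+90
    return np.round([x,y,a,b,(t+90)%180-90],1)
E
python3 - <<'E'
from h import *
im=cv2.imread("pics/top0.png"); c=cam("top")
hsv=cv2.cvtColor(im,cv2.COLOR_BGR2HSV)
for n,(u,v) in dict(felt=(393,193),felt2=(332,197),bar=(391,259),stock=(197,266),blade=(210,248),base=(275,212),handle=(265,184),table=(300,230),rim=(315,190),fl=(262,262),hub=(268,255)).items(): print(n,hsv[v,u])
felt=((100,40,90),(125,130,190))
B=dict(sqt=(190,168,246,220),flt=(308,172,356,222),put=(374,165,414,224),bat=(314,228,348,292))
for n,b in B.items():
    p=blob(im,*felt,b); print(n,rect(c,p,.006), rect(c,blob(im,(10,60,110),(25,200,255),b),.016))
print("bar",rect(c,blob(im,(18,120,100),(32,255,255),(376,232,408,286)),.024))
E
```

```text
felt [111  22 117]
felt2 [114  22 117]
bar [ 21 136 137]
stock [113  25  82]
blade [111  20 164]
base [ 14 151  83]
handle [ 11 149  91]
table [ 18  86 122]
rim [ 18 113 173]
fl [113  17 136]
hub [108  20 165]Traceback (most recent call last):
  File "<stdin>", line 8, in <module>
  File "h.py", line 19, in blob
    return max(cs,key=cv2.contourArea).reshape(-1,2)+[u0,v0]
           ~~~^^^^^^^^^^^^^^^^^^^^^^^^
ValueError: max() iterable argument is empty
```

Run:
```python
from h import *
im=cv2.imread("pics/top0.png"); c=cam("top")
G=((95,8,50),(130,80,255))
B=dict(sqt=(190,168,246,220),flt=(308,172,356,222),put=(374,165,414,224),bat=(314,228,348,292))
for n,b in B.items():
    print(n,rect(c,blob(im,*G,b),.006),rect(c,blob(im,(10,95,135),(25,200,255),b),.016))
print("bar",rect(c,blob(im,(18,120,100),(32,255,255),(376,232,408,286)),.024))
b=(182,232,232,284)
print("square blade",rect(c,blob(im,(95,8,125),(130,80,255),b),.015),"stock",rect(c,blob(im,(95,8,30),(130,80,112),b),.024))
print("flange",rect(c,blob(im,(95,8,100),(130,80,255),(256,240,292,278)),.010))
print("push",rect(c,blob(im,(5,130,50),(17,255,255),(250,168,290,220)),.015))
vis=im.copy()
for n,b in B.items():
    cv2.drawContours(vis,[blob(im,*G,b)],-1,(0,0,255),1);cv2.drawContours(vis,[blob(im,(10,95,135),(25,200,255),b)],-1,(0,255,0),1)
for a in [((18,120,100),(32,255,255),(376,232,408,286)),((95,8,125),(130,80,255),(182,232,232,284)),((95,8,30),(130,80,112),(182,232,232,284)),((95,8,100),(130,80,255),(256,240,292,278)),((5,130,50),(17,255,255),(250,168,290,220))]:
    cv2.drawContours(vis,[blob(im,*a)],-1,(255,0,255),1)
cv2.imwrite("pics/vis.png",cv2.resize(vis[160:295,180:420],None,fx=3.3,fy=3.3,interpolation=cv2.INTER_NEAREST))
```

```text
sqt [616.6  85.3 103.5  97.6 -89.8] [616.4  82.9 131.8 120.2 -89.8]
flt [ 609.2 -211.3   72.5   70.6  -89.8] [ 609.1 -210.4  106.   105.    85.6]
put [ 617.2 -367.6  115.6   63.7   -3.4] [ 619.2 -364.9  142.9   90.3   -2.7]
bat [ 445.3 -207.8  123.3   35.4   -6.6] [ 416.2 -204.2   88.7   60.7   -9.1]
bar [ 449.1 -358.2  109.9   22.1  -20.8]
square blade [475.7  97.6  69.6  23.6 -70.5] stock [430.5 126.8  86.8  32.7  16.8]
flange [446.7 -65.   61.2  57.9 -89.7]
push [619.  -47.5 111.7  50.4  24. ]
```

View pics/vis.png

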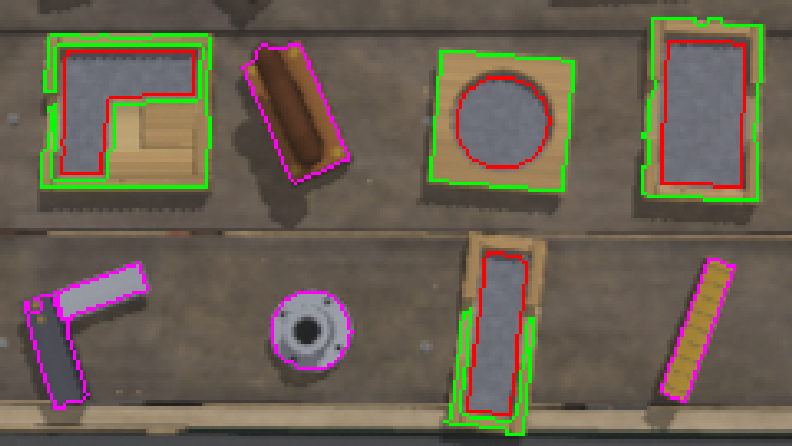

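The outlines fit well: the measured sizes match the stated ones to about 3 mm. I'm starting to move, with the bar first.

```bash
cat >> h.py <<'E'
def plan(wps,start=None):
    """wps: (x,y,z,yaw) in mm/deg; prints shift in tool units (yaw after turn) and turn units per segment"""
    o=ctrl.get_obs(); p=np.array(start[:3] if start else o["tool_pos"]*1000); yaw=start[3] if start else o["orientation"][2]
    print("at",p.round(1),o["orientation"].round(2),"t",round(o["clock"],2))
    for w in wps:
        d=np.array(w[:3])-p; dy=(w[3]-yaw+180)%360-180; p=np.array(w[:3]); yaw=w[3]; a=np.radians(yaw)
        s=np.array([d[0]*np.cos(a)+d[1]*np.sin(a),d[0]*np.sin(a)-d[1]*np.cos(a),-d[2]])/25
        n=max(abs(s).max(),abs(dy)/4); print(w,"units",s.round(2),"rz",round(-dy/4,2),"min rows",n.round(1))
E
python3 - <<'E'
from h import *
plan([(480,150,200,-20.8),(449.1,-358.2,130,-20.8)])
E
```

```text
at [215.9 639.1 225.8] [ 1.7993e+02 -1.0000e-02 -1.8670e+01] t 0.15
(480, 150, 200, -20.8) units [16.82 14.54  1.03] rz 0.53 min rows 16.8
(449.1, -358.2, 130, -20.8) units [ 6.06 19.44  2.8 ] rz -0.0 min rows 19.4
```

>>> {"name": "play_rows", "arguments": {
  "motion": [
    {"rz": 0.53, "x": 0.5, "y": 0.43},
    {"x": 0.99, "y": 0.86, "z": 0.06},
    {"x": 0.99, "y": 0.86, "z": 0.06},
    {"x": 0.99, "y": 0.86, "z": 0.06},
    {"x": 0.99, "y": 0.86, "z": 0.06},
    {"x": 0.99, "y": 0.86, "z": 0.06},
    {"x": 0.99, "y": 0.86, "z": 0.06},
    {"x": 0.99, "y": 0.86, "z": 0.06},
    {"x": 0.99, "y": 0.86, "z": 0.06},
    {"x": 0.99, "y": 0.86, "z": 0.06},
    {"x": 0.99, "y": 0.86, "z": 0.06},
    {"x": 0.99, "y": 0.86, "z": 0.06},
    {"x": 0.99, "y": 0.86, "z": 0.06},
    {"x": 0.99, "y": 0.86, "z": 0.06},
    {"x": 0.99, "y": 0.86, "z": 0.06},
    {"x": 0.99, "y": 0.86, "z": 0.06},
    {"x": 0.99, "y": 0.86, "z": 0.06},
    {"x": 0.5, "y": 0.43}
  ]
}}

```text
$.motion[0]: bad value
```

Run:
```python
from h import *
plan([(449.1,-358.2,130,-20.8)])
```

```text
at [215.9 639.1 225.8] [ 1.7993e+02 -1.0000e-02 -1.8670e+01] t 0.15
(449.1, -358.2, 130, -20.8) units [22.89 33.98  3.83] rz 0.53 min rows 34.0
```

>>> {"name": "play_rows", "arguments": {
  "motion": [
    {"x": 0.5, "y": 0.43, "z": 0, "rx": 0, "ry": 0, "rz": 0.53},
    {"x": 0.99, "y": 0.86, "z": 0.06, "rx": 0, "ry": 0, "rz": 0},
    {"x": 0.99, "y": 0.86, "z": 0.06, "rx": 0, "ry": 0, "rz": 0},
    {"x": 0.99, "y": 0.86, "z": 0.06, "rx": 0, "ry": 0, "rz": 0},
    {"x": 0.99, "y": 0.86, "z": 0.06, "rx": 0, "ry": 0, "rz": 0},
    {"x": 0.99, "y": 0.86, "z": 0.06, "rx": 0, "ry": 0, "rz": 0},
    {"x": 0.99, "y": 0.86, "z": 0.06, "rx": 0, "ry": 0, "rz": 0},
    {"x": 0.99, "y": 0.86, "z": 0.06, "rx": 0, "ry": 0, "rz": 0},
    {"x": 0.99, "y": 0.86, "z": 0.06, "rx": 0, "ry": 0, "rz": 0},
    {"x": 0.99, "y": 0.86, "z": 0.06, "rx": 0, "ry": 0, "rz": 0},
    {"x": 0.99, "y": 0.86, "z": 0.06, "rx": 0, "ry": 0, "rz": 0},
    {"x": 0.99, "y": 0.86, "z": 0.06, "rx": 0, "ry": 0, "rz": 0},
    {"x": 0.99, "y": 0.86, "z": 0.06, "rx": 0, "ry": 0, "rz": 0},
    {"x": 0.99, "y": 0.86, "z": 0.06, "rx": 0, "ry": 0, "rz": 0},
    {"x": 0.99, "y": 0.86, "z": 0.06, "rx": 0, "ry": 0, "rz": 0},
    {"x": 0.99, "y": 0.86, "z": 0.06, "rx": 0, "ry": 0, "rz": 0},
    {"x": 0.99, "y": 0.86, "z": 0.06, "rx": 0, "ry": 0, "rz": 0},
    {"x": 0.5, "y": 0.43, "z": 0, "rx": 0, "ry": 0, "rz": 0}
  ]
}}

```text
clock: 2.4
tool_pos: [0.4805, 0.1467, 0.2025]
orientation: [180.0, 0.0, -20.9]
force: [0.4, -0.4, -0.2]
opening: 0.0878
gripper_force: 0.0
```

Run:
```python
from h import *
plan([(449.1,-358.2,130,-20.8)])
```

```text
at [480.5 146.7 202.5] [ 1.7999e+02  1.0000e-02 -2.0940e+01] t 2.4
(449.1, -358.2, 130, -20.8) units [ 6.   19.32  2.9 ] rz -0.03 min rows 19.3
```

>>> {"name": "play_rows", "arguments": {
  "motion": [
    {"x": 0.3, "y": 0.96, "z": 0.14, "rx": 0, "ry": 0, "rz": 0},
    {"x": 0.3, "y": 0.97, "z": 0.14, "rx": 0, "ry": 0, "rz": 0},
    {"x": 0.3, "y": 0.97, "z": 0.14, "rx": 0, "ry": 0, "rz": 0},
    {"x": 0.3, "y": 0.97, "z": 0.14, "rx": 0, "ry": 0, "rz": 0},
    {"x": 0.3, "y": 0.97, "z": 0.14, "rx": 0, "ry": 0, "rz": 0},
    {"x": 0.3, "y": 0.97, "z": 0.14, "rx": 0, "ry": 0, "rz": 0},
    {"x": 0.3, "y": 0.97, "z": 0.14, "rx": 0, "ry": 0, "rz": 0},
    {"x": 0.3, "y": 0.97, "z": 0.14, "rx": 0, "ry": 0, "rz": 0},
    {"x": 0.3, "y": 0.97, "z": 0.14, "rx": 0, "ry": 0, "rz": 0},
    {"x": 0.3, "y": 0.97, "z": 0.14, "rx": 0, "ry": 0, "rz": 0},
    {"x": 0.3, "y": 0.97, "z": 0.14, "rx": 0, "ry": 0, "rz": 0},
    {"x": 0.3, "y": 0.97, "z": 0.14, "rx": 0, "ry": 0, "rz": 0},
    {"x": 0.3, "y": 0.97, "z": 0.14, "rx": 0, "ry": 0, "rz": 0},
    {"x": 0.3, "y": 0.97, "z": 0.14, "rx": 0, "ry": 0, "rz": 0},
    {"x": 0.3, "y": 0.97, "z": 0.15, "rx": 0, "ry": 0, "rz": 0},
    {"x": 0.3, "y": 0.97, "z": 0.15, "rx": 0, "ry": 0, "rz": 0},
    {"x": 0.3, "y": 0.97, "z": 0.15, "rx": 0, "ry": 0, "rz": 0},
    {"x": 0.3, "y": 0.97, "z": 0.15, "rx": 0, "ry": 0, "rz": 0},
    {"x": 0.3, "y": 0.97, "z": 0.15, "rx": 0, "ry": 0, "rz": 0},
    {"x": 0.3, "y": 0.9, "z": 0.15, "rx": 0, "ry": 0, "rz": 0}
  ]
}}

```text
clock: 4.9
tool_pos: [0.449, -0.3569, 0.131]
orientation: [-180.0, -0.0, -20.8]
force: [-0.4, 0.4, -0.7]
opening: 0.0877
gripper_force: 0.0
```

Run:
```python
from h import *
c=cam("wrist"); im=cams.snapshot("wrist"); cv2.imwrite("pics/w1.png",im)
plan([(449.1,-358.2,5,-20.8)])
p=blob(im,(18,110,60),(32,255,255),(0,0,640,400),5); print(rect(c,p,.024)); print(proj(c,[[.4491,-.3582,.024]]))
```

```text
at [ 448.8 -358.7  130.4] [ 1.7997e+02  3.0000e-02 -2.0860e+01] t 4.95
(449.1, -358.2, 5, -20.8) units [ 0.   -0.02  5.02] rz -0.02 min rows 5.0
[ 262.9 -431.8  331.9   20.6   69.2]
[[320.15272066 198.7806531 ]]
```

View pics/w1.png

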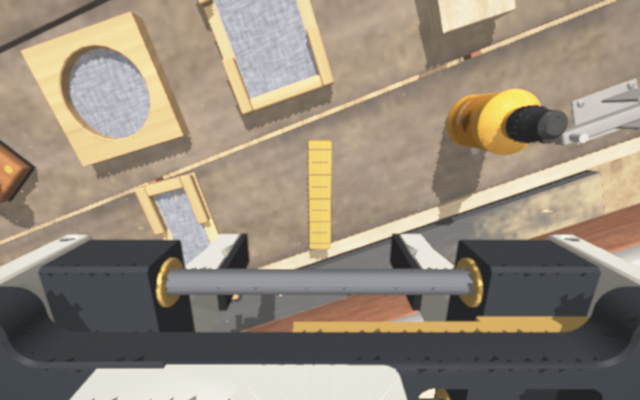

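The wrist view shows the bar centred at (320,195), vertical between the fingers and where I predicted it. I'll descend and grip.

>>> {"name": "play_rows", "arguments": {
  "motion": [
    {"x": 0, "y": 0, "z": 0.9, "rx": 0, "ry": 0, "rz": 0},
    {"x": 0, "y": 0, "z": 1, "rx": 0, "ry": 0, "rz": 0},
    {"x": 0, "y": 0, "z": 1, "rx": 0, "ry": 0, "rz": 0},
    {"x": 0, "y": 0, "z": 0.9, "rx": 0, "ry": 0, "rz": 0},
    {"x": 0, "y": 0, "z": 0.6, "rx": 0, "ry": 0, "rz": 0},
    {"x": 0, "y": 0, "z": 0.4, "rx": 0, "ry": 0, "rz": 0},
    {"x": 0, "y": 0, "z": 0.2, "rx": 0, "ry": 0, "rz": 0},
    {"x": 0, "y": 0, "z": 0, "rx": 0, "ry": 0, "rz": 0}
  ],
  "fingers": 0.2
}}

```text
clock: 5.95
tool_pos: [0.4494, -0.3562, 0.0062]
orientation: [180.0, -0.0, -20.8]
force: [0.6, 0.6, 0.6]
opening: 0.0525
gripper_force: 0.0
```

>>> {"name": "play_rows", "arguments": {
  "motion": [
    {"x": 0, "y": 0, "z": 0, "rx": 0, "ry": 0, "rz": 0},
    {"x": 0, "y": 0, "z": 0, "rx": 0, "ry": 0, "rz": 0},
    {"x": 0, "y": 0, "z": 0, "rx": 0, "ry": 0, "rz": 0},
    {"x": 0, "y": 0, "z": 0, "rx": 0, "ry": 0, "rz": 0},
    {"x": 0, "y": 0, "z": 0, "rx": 0, "ry": 0, "rz": 0}
  ],
  "fingers": -1
}}

```text
clock: 6.58
tool_pos: [0.4494, -0.3563, 0.0063]
orientation: [180.0, -0.0, -20.8]
force: [-0.4, -0.5, 2.4]
opening: 0.0219
gripper_force: 30.0
```

Run:
```python
from h import *
plan([(449,-358.2,45,-20.8),(445.3,-207.8,45,-6.6),(445.3,-207.8,11.5,-6.6)])
```

```text
at [ 449.4 -356.3    6.3] [ 1.7999e+02 -2.0000e-02 -2.0780e+01] t 6.58
(449, -358.2, 45, -20.8) units [ 0.01  0.08 -1.55] rz 0.0 min rows 1.5
(445.3, -207.8, 45, -6.6) units [-0.84 -5.96 -0.  ] rz -3.55 min rows 6.0
(445.3, -207.8, 11.5, -6.6) units [ 0.   -0.    1.34] rz -0.0 min rows 1.3
```

>>> {"name": "play_rows", "arguments": {
  "motion": [
    {"x": 0, "y": 0, "z": -0.4, "rx": 0, "ry": 0, "rz": 0},
    {"x": 0, "y": 0, "z": -0.8, "rx": 0, "ry": 0, "rz": -0.55},
    {"x": 0, "y": 0, "z": -0.8, "rx": 0, "ry": 0, "rz": -1},
    {"x": 0, "y": 0, "z": 0, "rx": 0, "ry": 0, "rz": -1},
    {"x": 0, "y": 0, "z": 0, "rx": 0, "ry": 0, "rz": -1}
  ]
}}

```text
clock: 7.2
tool_pos: [0.449, -0.3558, 0.0564]
orientation: [-180.0, 0.0, -6.5]
force: [0.4, 0.7, -5.0]
opening: 0.0217
gripper_force: 30.0
```

Run:
```python
from h import *
plan([(445.3,-207.8,56,-6.6),(445.3,-207.8,12.3,-6.6)])
```

```text
at [ 449.  -355.8   56.4] [-1.7997e+02  1.0000e-02 -6.4800e+00] t 7.2
(445.3, -207.8, 56, -6.6) units [-0.83 -5.86  0.02] rz 0.03 min rows 5.9
(445.3, -207.8, 12.3, -6.6) units [ 0.   -0.    1.75] rz -0.0 min rows 1.7
```

>>> {"name": "play_rows", "arguments": {
  "motion": [
    {"x": -0.08, "y": -0.56, "z": 0, "rx": 0, "ry": 0, "rz": 0},
    {"x": -0.13, "y": -0.95, "z": 0, "rx": 0, "ry": 0, "rz": 0},
    {"x": -0.14, "y": -0.95, "z": 0, "rx": 0, "ry": 0, "rz": 0},
    {"x": -0.14, "y": -0.95, "z": 0, "rx": 0, "ry": 0, "rz": 0},
    {"x": -0.13, "y": -0.95, "z": 0, "rx": 0, "ry": 0, "rz": 0},
    {"x": -0.13, "y": -0.9, "z": 0, "rx": 0, "ry": 0, "rz": 0},
    {"x": -0.08, "y": -0.6, "z": 0, "rx": 0, "ry": 0, "rz": 0},
    {"x": 0, "y": 0, "z": 0, "rx": 0, "ry": 0, "rz": 0}
  ]
}}

```text
clock: 8.2
tool_pos: [0.4454, -0.2072, 0.0562]
orientation: [-180.0, 0.0, -6.5]
force: [0.2, 0.3, -4.7]
opening: 0.0219
gripper_force: 30.0
```

Run:
```python
from h import *
plan([(445.3,-207.8,12.3,-6.6)])
c=cam("wrist"); im=cams.snapshot("wrist"); cv2.imwrite("pics/w2.png",im)
```

```text
at [ 445.4 -207.2   56.2] [-179.99    0.     -6.53] t 8.2
(445.3, -207.8, 12.3, -6.6) units [-0.    0.02  1.76] rz 0.02 min rows 1.8
```

View pics/w2.png

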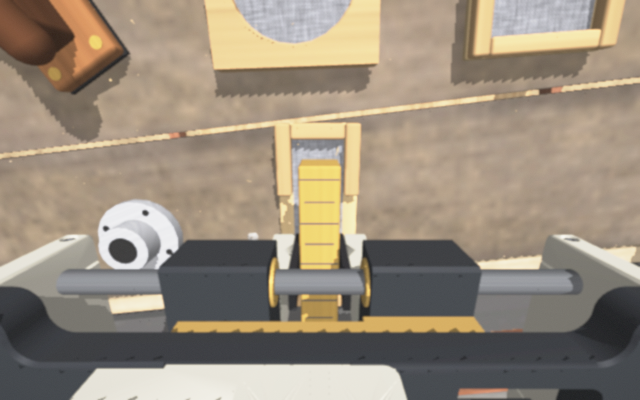

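The bar hangs centred over its pocket: the bar spans columns 299–341 and the pocket 291–345, parallel to it. I'll lower it gently.

>>> {"name": "play_rows", "arguments": {
  "motion": [
    {"x": 0, "y": 0, "z": 0.6, "rx": 0, "ry": 0, "rz": 0},
    {"x": 0, "y": 0, "z": 0.6, "rx": 0, "ry": 0, "rz": 0},
    {"x": 0, "y": 0, "z": 0.3, "rx": 0, "ry": 0, "rz": 0},
    {"x": 0, "y": 0, "z": 0.15, "rx": 0, "ry": 0, "rz": 0},
    {"x": 0, "y": 0, "z": 0.07, "rx": 0, "ry": 0, "rz": 0},
    {"x": 0, "y": 0, "z": 0.02, "rx": 0, "ry": 0, "rz": 0},
    {"x": 0, "y": 0, "z": 0, "rx": 0, "ry": 0, "rz": 0}
  ]
}}

```text
clock: 9.12
tool_pos: [0.4457, -0.2082, 0.0129]
orientation: [180.0, -0.0, -6.6]
force: [0.3, -0.3, -4.6]
opening: 0.022
gripper_force: 30.0
```

>>> {"name": "play_rows", "arguments": {
  "motion": [
    {"x": 0, "y": 0, "z": 0.03, "rx": 0, "ry": 0, "rz": 0},
    {"x": 0, "y": 0, "z": 0.02, "rx": 0, "ry": 0, "rz": 0},
    {"x": 0, "y": 0, "z": 0, "rx": 0, "ry": 0, "rz": 0}
  ]
}}

```text
clock: 9.5
tool_pos: [0.4458, -0.2082, 0.0123]
orientation: [180.0, -0.0, -6.6]
force: [-2.5, 2.9, 8.0]
opening: 0.022
gripper_force: 30.0
```

>>> {"name": "play_rows", "arguments": {
  "motion": [
    {"x": 0, "y": 0, "z": 0, "rx": 0, "ry": 0, "rz": 0},
    {"x": 0, "y": 0, "z": 0, "rx": 0, "ry": 0, "rz": 0},
    {"x": 0, "y": 0, "z": 0, "rx": 0, "ry": 0, "rz": 0},
    {"x": 0, "y": 0, "z": -0.3, "rx": 0, "ry": 0, "rz": 0},
    {"x": 0, "y": 0, "z": -0.8, "rx": 0, "ry": 0, "rz": 0},
    {"x": 0, "y": 0, "z": -1, "rx": 0, "ry": 0, "rz": 0},
    {"x": 0, "y": 0, "z": -1, "rx": 0, "ry": 0, "rz": 0},
    {"x": 0, "y": 0, "z": -1, "rx": 0, "ry": 0, "rz": 0},
    {"x": 0, "y": 0, "z": -1, "rx": 0, "ry": 0, "rz": 0}
  ],
  "fingers": -0.2
}}

```text
clock: 10.62
tool_pos: [0.4454, -0.2083, 0.1402]
orientation: [180.0, -0.0, -6.6]
force: [1.2, 1.3, 0.9]
opening: 0.035
gripper_force: 0.0
```

Run:
```python
from h import *
# handle grip point local x=-6; horn end unknown: use centre
im=cv2.imread("pics/top0.png"); c=cam("top")
# base yaw from the light base & handle; list rects at both heights
p=blob(im,(5,130,50),(17,255,255),(250,168,290,220)); print(rect(c,p,.015))
plan([(600,-60,150,24)])
```

```text
[619.  -47.5 111.7  50.4  24. ]
at [ 445.4 -208.3  140.2] [ 1.80e+02 -3.00e-02 -6.58e+00] t 10.62
(600, -60, 150, 24) units [ 8.06 -2.9  -0.39] rz -7.65 min rows 8.1
```

>>> {"name": "play_rows", "arguments": {
  "motion": [
    {"x": 0.88, "y": -0.62, "z": -0.05, "rx": 0, "ry": 0, "rz": -0.95},
    {"x": 0.88, "y": -0.62, "z": -0.05, "rx": 0, "ry": 0, "rz": -0.96},
    {"x": 0.88, "y": -0.62, "z": -0.05, "rx": 0, "ry": 0, "rz": -0.96},
    {"x": 0.88, "y": -0.62, "z": -0.05, "rx": 0, "ry": 0, "rz": -0.96},
    {"x": 0.88, "y": -0.62, "z": -0.05, "rx": 0, "ry": 0, "rz": -0.96},
    {"x": 0.88, "y": -0.62, "z": -0.05, "rx": 0, "ry": 0, "rz": -0.96},
    {"x": 0.88, "y": -0.62, "z": -0.05, "rx": 0, "ry": 0, "rz": -0.95},
    {"x": 0.88, "y": -0.62, "z": -0.04, "rx": 0, "ry": 0, "rz": -0.95},
    {"x": 0, "y": 0, "z": 0, "rx": 0, "ry": 0, "rz": 0}
  ],
  "fingers": 0.2
}}

```text
clock: 11.75
tool_pos: [0.605, -0.0639, 0.1485]
orientation: [180.0, -0.0, 24.3]
force: [-0.7, 0.6, -0.6]
opening: 0.0525
gripper_force: 0.0
```

Run:
```python
from h import *
c=cam("wrist"); im=cams.snapshot("wrist"); cv2.imwrite("pics/w3.png",im); print(c[3],c[4]); np.save("w3.npy",np.array(c,dtype=object),allow_pickle=True)
plan([(600,-60,150,24)])
t=cams.snapshot("top"); cv2.imwrite("pics/top1.png",t); b=blob(t,(18,120,60),(32,255,255),(316,228,346,290)); print("bar now",rect(cam("top"),b,.030))
```

```text
[ 0.67859784 -0.0321636   0.30628156] [[ 4.10682902e-01  8.72105833e-01  2.66028138e-01]
 [-9.11778237e-01  3.92808181e-01  1.19842309e-01]
 [ 1.71477049e-05 -2.91775854e-01  9.56486723e-01]]
at [604.1 -64.7 148.4] [-1.7999e+02  2.0000e-02  2.4140e+01] t 11.8
(600, -60, 150, 24) units [-0.07 -0.24 -0.06] rz 0.04 min rows 0.2
bar now [ 446.1 -209.1  108.9   21.1   -6.6]
```

View pics/w3.png

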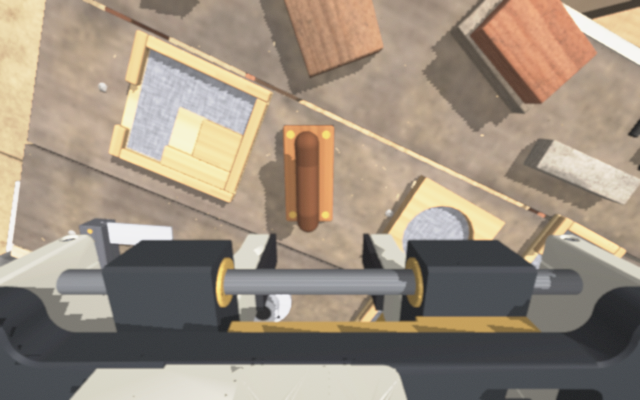

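The wrist view shows the push block with base corners at about (284,126), (333,125), (334,220) and (286,221). The handle runs from (306,132) to (308,231). The top view puts the bar in its tray within 1.5 mm.

Run:
```python
from h import *
c=tuple(np.load("w3.npy",allow_pickle=True)); im=cv2.imread("pics/w3.png")
p=blob(im,(3,110,40),(17,255,255),(265,105,355,240),5)
x,y,w,h=cv2.boundingRect(p.reshape(-1,1,2).astype(np.int32)); print("bbox",x,y,w,h)
q=np.array([(284,126),(333,125),(334,220),(286,221)]); Q=ray(c,q,.015)*1000
print(Q.round(1)); ctr=Q.mean(0); d=(Q[0]+Q[1]-Q[2]-Q[3])/2; print("ctr",ctr,"len",np.hypot(*d),"yaw",np.degrees(np.arctan2(d[1],d[0])))
d/=np.hypot(*d)
for uv in [(306,132),(308,231)]:
  for z in (.060,.067): print(uv,z,((ray(c,uv,z)*1000-ctr)@d).round(1), ((ray(c,uv,z)*1000-ctr)@[-d[1],d[0]]).round(1))
g=cv2.resize(im[110:240,260:360],None,fx=4.5,fy=4.5,interpolation=cv2.INTER_CUBIC); cv2.imwrite("pics/w3c.png",g)
```

```text
bbox 283 125 51 106
[[653.1  -5.1]
 [674.1 -49.4]
 [582.6 -93.4]
 [559.7 -45.5]]
ctr [617.37024823 -48.32242211] len 101.64378907562303 yaw 24.548217086794207
(306, 132) 0.06 [47.3] [0.5]
(306, 132) 0.067 [47.7] [0.2]
(308, 231) 0.06 [-43.9] [0.4]
(308, 231) 0.067 [-40.9] [0.1]
```

View pics/w3c.png

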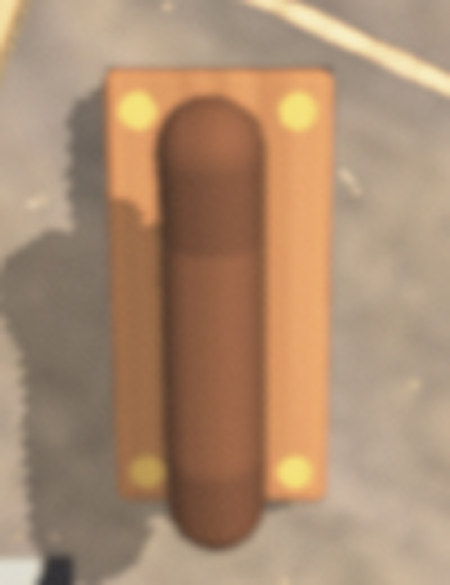

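Run:
```python
from h import *
plan([(611.9,-50.8,19,24.3)])
```

```text
at [603.6 -65.3 148.4] [-1.7999e+02  3.0000e-02  2.4080e+01] t 11.85
(611.9, -50.8, 19, 24.3) units [ 0.54 -0.39  5.17] rz -0.06 min rows 5.2
```

>>> {"name": "play_rows", "arguments": {
  "motion": [
    {"x": 0.27, "y": -0.2, "z": 0.6, "rx": 0, "ry": 0, "rz": -0.04},
    {"x": 0.27, "y": -0.19, "z": 0.9, "rx": 0, "ry": 0, "rz": 0},
    {"x": 0, "y": 0, "z": 0.95, "rx": 0, "ry": 0, "rz": 0},
    {"x": 0, "y": 0, "z": 0.95, "rx": 0, "ry": 0, "rz": 0},
    {"x": 0, "y": 0, "z": 0.8, "rx": 0, "ry": 0, "rz": 0},
    {"x": 0, "y": 0, "z": 0.5, "rx": 0, "ry": 0, "rz": 0},
    {"x": 0, "y": 0, "z": 0.3, "rx": 0, "ry": 0, "rz": 0},
    {"x": 0, "y": 0, "z": 0.1, "rx": 0, "ry": 0, "rz": 0},
    {"x": 0, "y": 0, "z": 0, "rx": 0, "ry": 0, "rz": 0}
  ]
}}

```text
clock: 12.98
tool_pos: [0.6123, -0.0515, 0.0214]
orientation: [180.0, -0.0, 24.2]
force: [0.2, -0.6, -0.1]
opening: 0.0521
gripper_force: 0.0
```

>>> {"name": "play_rows", "arguments": {
  "motion": [
    {"x": 0, "y": 0, "z": 0, "rx": 0, "ry": 0, "rz": 0},
    {"x": 0, "y": 0, "z": 0, "rx": 0, "ry": 0, "rz": 0},
    {"x": 0, "y": 0, "z": 0, "rx": 0, "ry": 0, "rz": 0},
    {"x": 0, "y": 0, "z": 0, "rx": 0, "ry": 0, "rz": 0},
    {"x": 0, "y": 0, "z": 0, "rx": 0, "ry": 0, "rz": 0}
  ],
  "fingers": -1
}}

```text
clock: 13.6
tool_pos: [0.612, -0.0514, 0.0212]
orientation: [-180.0, -0.0, 24.2]
force: [-0.8, 1.7, 3.2]
opening: 0.0219
gripper_force: 30.0
```

>>> {"name": "play_rows", "arguments": {
  "motion": [
    {"x": 0, "y": 0, "z": -0.3, "rx": 0, "ry": 0, "rz": 0},
    {"x": 0, "y": 0, "z": -0.7, "rx": 0, "ry": 0, "rz": 0.8},
    {"x": 0, "y": 0, "z": -1, "rx": 0, "ry": 0, "rz": 1},
    {"x": 0, "y": 0, "z": 0, "rx": 0, "ry": 0, "rz": 1},
    {"x": 0, "y": 0, "z": 0, "rx": 0, "ry": 0, "rz": 1},
    {"x": 0, "y": 0, "z": 0, "rx": 0, "ry": 0, "rz": 1},
    {"x": 0, "y": 0, "z": 0, "rx": 0, "ry": 0, "rz": 1},
    {"x": 0, "y": 0, "z": 0, "rx": 0, "ry": 0, "rz": 1}
  ]
}}

```text
clock: 14.6
tool_pos: [0.6118, -0.0516, 0.0712]
orientation: [180.0, 0.0, -3.2]
force: [0.4, -0.1, -2.0]
opening: 0.0217
gripper_force: 30.0
```

Run:
```python
from h import *
plan([(612,-366.2,69,-3)])
```

```text
at [611.8 -51.6  71.2] [ 1.80e+02  1.00e-02 -3.17e+00] t 14.6
(612, -366.2, 69, -3) units [ 0.66 12.57  0.09] rz -0.04 min rows 12.6
```

>>> {"name": "play_rows", "arguments": {
  "motion": [
    {"x": 0.03, "y": 0.5, "z": 0, "rx": 0, "ry": 0, "rz": 0},
    {"x": 0.05, "y": 0.97, "z": 0, "rx": 0, "ry": 0, "rz": 0},
    {"x": 0.05, "y": 0.97, "z": 0, "rx": 0, "ry": 0, "rz": 0},
    {"x": 0.05, "y": 0.97, "z": 0, "rx": 0, "ry": 0, "rz": 0},
    {"x": 0.05, "y": 0.97, "z": 0, "rx": 0, "ry": 0, "rz": 0},
    {"x": 0.05, "y": 0.97, "z": 0, "rx": 0, "ry": 0, "rz": 0},
    {"x": 0.05, "y": 0.97, "z": 0, "rx": 0, "ry": 0, "rz": 0},
    {"x": 0.05, "y": 0.97, "z": 0, "rx": 0, "ry": 0, "rz": 0},
    {"x": 0.05, "y": 0.97, "z": 0, "rx": 0, "ry": 0, "rz": 0},
    {"x": 0.05, "y": 0.97, "z": 0, "rx": 0, "ry": 0, "rz": 0},
    {"x": 0.05, "y": 0.97, "z": 0, "rx": 0, "ry": 0, "rz": 0},
    {"x": 0.05, "y": 0.97, "z": 0, "rx": 0, "ry": 0, "rz": 0},
    {"x": 0.05, "y": 0.9, "z": 0, "rx": 0, "ry": 0, "rz": 0},
    {"x": 0.03, "y": 0.5, "z": 0, "rx": 0, "ry": 0, "rz": 0},
    {"x": 0, "y": 0, "z": 0, "rx": 0, "ry": 0, "rz": 0}
  ]
}}

```text
clock: 16.48
tool_pos: [0.6116, -0.3671, 0.0707]
orientation: [-180.0, 0.0, -3.1]
force: [0.9, -0.4, -1.2]
opening: 0.022
gripper_force: 30.0
```

Run:
```python
from h import *
c=cam("wrist"); im=cams.snapshot("wrist"); cv2.imwrite("pics/w4.png",im)
plan([(612,-366.2,27.2,-3)])
# predicted pocket corners (floor) and rim corners
a=np.radians(-3.); M=np.array([[np.cos(a),-np.sin(a)],[np.sin(a),np.cos(a)]])
for w,h,z in [(60,34,.016),(71,45,.016)]:
  P=np.array([[w,h],[w,-h],[-w,-h],[-w,h]])/1000@M.T+[.618,-.3665]; uv=proj(c,np.c_[P,[z]*4]); print(uv.round(0).tolist()); cv2.polylines(im,[uv.astype(np.int32)],True,(0,0,255),1)
cv2.imwrite("pics/w4.png",im)
```

```text
at [ 611.7 -366.3   70.8] [-1.7998e+02  2.0000e-02 -3.0600e+00] t 16.52
(612, -366.2, 27.2, -3) units [ 0.01 -0.    1.74] rz -0.02 min rows 1.7
[[271.0, 134.0], [363.0, 134.0], [357.0, 277.0], [278.0, 277.0]]
[[255.0, 118.0], [379.0, 118.0], [369.0, 288.0], [266.0, 288.0]]
```

View pics/w4.png

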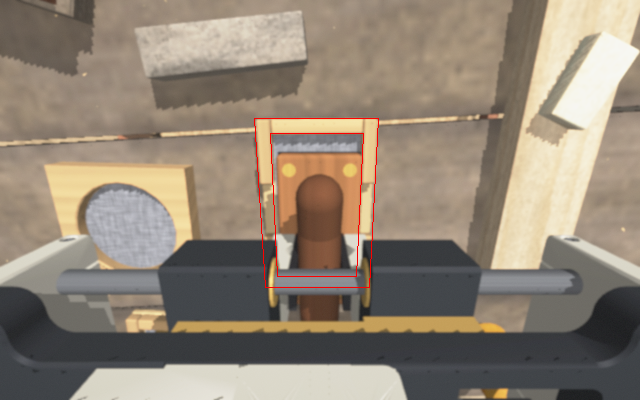

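My predicted tray outline lies on the tray, and the block is centred over the pocket. I'll lower it.

>>> {"name": "play_rows", "arguments": {
  "motion": [
    {"x": 0, "y": 0, "z": 0.5, "rx": 0, "ry": 0, "rz": 0},
    {"x": 0, "y": 0, "z": 0.6, "rx": 0, "ry": 0, "rz": 0},
    {"x": 0, "y": 0, "z": 0.35, "rx": 0, "ry": 0, "rz": 0},
    {"x": 0, "y": 0, "z": 0.15, "rx": 0, "ry": 0, "rz": 0},
    {"x": 0, "y": 0, "z": 0.08, "rx": 0, "ry": 0, "rz": 0},
    {"x": 0, "y": 0, "z": 0.03, "rx": 0, "ry": 0, "rz": 0},
    {"x": 0, "y": 0, "z": 0.03, "rx": 0, "ry": 0, "rz": 0},
    {"x": 0, "y": 0, "z": 0, "rx": 0, "ry": 0, "rz": 0}
  ]
}}

```text
clock: 17.52
tool_pos: [0.612, -0.3663, 0.0278]
orientation: [180.0, -0.0, -3.0]
force: [-0.6, 0.6, -1.6]
opening: 0.0217
gripper_force: 30.0
```

>>> {"name": "play_rows", "arguments": {
  "motion": [
    {"x": 0, "y": 0, "z": 0.03, "rx": 0, "ry": 0, "rz": 0},
    {"x": 0, "y": 0, "z": 0.01, "rx": 0, "ry": 0, "rz": 0},
    {"x": 0, "y": 0, "z": 0, "rx": 0, "ry": 0, "rz": 0}
  ]
}}

```text
clock: 17.9
tool_pos: [0.6121, -0.3663, 0.0273]
orientation: [180.0, -0.0, -3.0]
force: [-1.7, 2.2, 5.0]
opening: 0.0219
gripper_force: 30.0
```

>>> {"name": "play_rows", "arguments": {
  "motion": [
    {"x": 0, "y": 0, "z": 0, "rx": 0, "ry": 0, "rz": 0},
    {"x": 0, "y": 0, "z": 0, "rx": 0, "ry": 0, "rz": 0},
    {"x": 0, "y": 0, "z": 0, "rx": 0, "ry": 0, "rz": 0},
    {"x": 0, "y": 0, "z": -0.3, "rx": 0, "ry": 0, "rz": 0},
    {"x": 0, "y": 0, "z": -0.8, "rx": 0, "ry": 0, "rz": 0},
    {"x": 0, "y": 0, "z": -1, "rx": 0, "ry": 0, "rz": 0},
    {"x": 0, "y": 0, "z": -1, "rx": 0, "ry": 0, "rz": 0},
    {"x": 0, "y": 0, "z": -1, "rx": 0, "ry": 0, "rz": 0},
    {"x": 0, "y": 0, "z": -0.9, "rx": 0, "ry": 0, "rz": 0}
  ],
  "fingers": 0
}}

```text
clock: 19.02
tool_pos: [0.6123, -0.3664, 0.1547]
orientation: [180.0, -0.1, -3.0]
force: [0.1, 0.5, -0.5]
opening: 0.0437
gripper_force: 0.0
```

Run:
```python
from h import *
plan([(446.7,-65,140,-3)])
```

```text
at [ 612.3 -366.4  154.7] [ 1.7995e+02 -1.3000e-01 -3.0200e+00] t 19.02
(446.7, -65, 140, -3) units [ -7.25 -11.69   0.59] rz -0.0 min rows 11.7
```

>>> {"name": "play_rows", "arguments": {
  "motion": [
    {"x": -0.35, "y": -0.59, "z": 0, "rx": 0, "ry": 0, "rz": 0},
    {"x": -0.6, "y": -0.97, "z": 0.05, "rx": 0, "ry": 0, "rz": 0},
    {"x": -0.6, "y": -0.97, "z": 0.05, "rx": 0, "ry": 0, "rz": 0},
    {"x": -0.6, "y": -0.97, "z": 0.05, "rx": 0, "ry": 0, "rz": 0},
    {"x": -0.6, "y": -0.97, "z": 0.05, "rx": 0, "ry": 0, "rz": 0},
    {"x": -0.6, "y": -0.97, "z": 0.05, "rx": 0, "ry": 0, "rz": 0},
    {"x": -0.6, "y": -0.97, "z": 0.05, "rx": 0, "ry": 0, "rz": 0},
    {"x": -0.6, "y": -0.97, "z": 0.05, "rx": 0, "ry": 0, "rz": 0},
    {"x": -0.6, "y": -0.97, "z": 0.05, "rx": 0, "ry": 0, "rz": 0},
    {"x": -0.6, "y": -0.97, "z": 0.05, "rx": 0, "ry": 0, "rz": 0},
    {"x": -0.6, "y": -0.97, "z": 0.05, "rx": 0, "ry": 0, "rz": 0},
    {"x": -0.6, "y": -0.97, "z": 0.05, "rx": 0, "ry": 0, "rz": 0},
    {"x": -0.3, "y": -0.43, "z": 0.05, "rx": 0, "ry": 0, "rz": 0},
    {"x": 0, "y": 0, "z": 0, "rx": 0, "ry": 0, "rz": 0}
  ],
  "fingers": 0.3
}}

```text
clock: 20.78
tool_pos: [0.4459, -0.0643, 0.1369]
orientation: [-180.0, -0.0, -2.9]
force: [0.8, -0.2, 0.1]
opening: 0.0568
gripper_force: 0.0
```

Run:
```python
from h import *
c=cam("wrist"); im=cams.snapshot("wrist"); cv2.imwrite("pics/w5.png",im)
a=np.linspace(0,2*np.pi,60)
C=np.array([.4467,-.065])
for r,z in [(.0315,.010),(.018,.028)]:
  uv=proj(c,np.c_[C[0]+r*np.cos(a),C[1]+r*np.sin(a),[z]*60]); cv2.polylines(im,[uv.astype(np.int32)],True,(0,0,255),1)
u,v=proj(c,[[*C,.01]])[0].astype(int); print(u,v)
cv2.imwrite("pics/w5c.png",cv2.resize(im[max(v-80,0):v+80,u-100:u+100],None,fx=3,fy=3))
plan([(446.7,-65,12.5,-3)])
t=cams.snapshot("top"); cv2.imwrite("pics/top2.png",t); print("push",rect(cam("top"),blob(t,(5,130,50),(15,255,255),(370,160,416,228)),.021))
```

```text
319 193
at [446.4 -64.6 136.9] [-1.7999e+02 -4.0000e-02 -2.9600e+00] t 20.82
(446.7, -65, 12.5, -3) units [0.01 0.01 4.98] rz 0.01 min rows 5.0
push [ 619.6 -367.4  108.3   49.3   -3.1]
```

View pics/w5c.png

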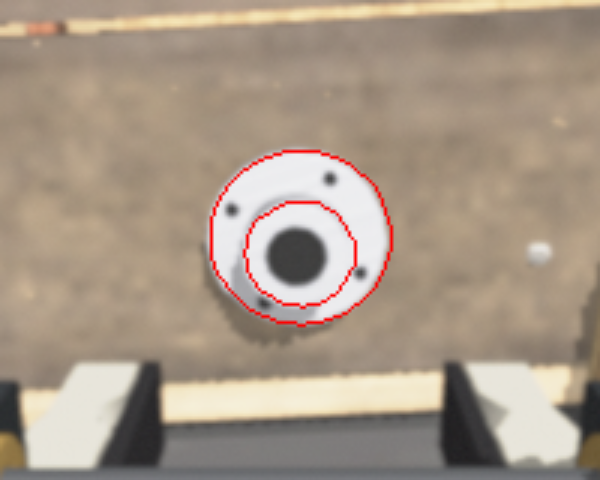

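The flange outline agrees within about 1 px, so I'm descending to grip the hub.

>>> {"name": "play_rows", "arguments": {
  "motion": [
    {"x": 0, "y": 0, "z": 0.7, "rx": 0, "ry": 0, "rz": 0},
    {"x": 0, "y": 0, "z": 1, "rx": 0, "ry": 0, "rz": 0},
    {"x": 0, "y": 0, "z": 1, "rx": 0, "ry": 0, "rz": 0},
    {"x": 0, "y": 0, "z": 0.9, "rx": 0, "ry": 0, "rz": 0},
    {"x": 0, "y": 0, "z": 0.6, "rx": 0, "ry": 0, "rz": 0},
    {"x": 0, "y": 0, "z": 0.4, "rx": 0, "ry": 0, "rz": 0},
    {"x": 0, "y": 0, "z": 0.2, "rx": 0, "ry": 0, "rz": 0},
    {"x": 0, "y": 0, "z": 0.14, "rx": 0, "ry": 0, "rz": 0},
    {"x": 0, "y": 0, "z": 0, "rx": 0, "ry": 0, "rz": 0}
  ]
}}

```text
clock: 22.0
tool_pos: [0.4465, -0.0648, 0.0132]
orientation: [-180.0, -0.0, -3.0]
force: [0.3, -0.4, -0.3]
opening: 0.0571
gripper_force: 0.0
```

>>> {"name": "play_rows", "arguments": {
  "motion": [
    {"x": 0, "y": 0, "z": 0, "rx": 0, "ry": 0, "rz": 0},
    {"x": 0, "y": 0, "z": 0, "rx": 0, "ry": 0, "rz": 0},
    {"x": 0, "y": 0, "z": 0, "rx": 0, "ry": 0, "rz": 0},
    {"x": 0, "y": 0, "z": 0, "rx": 0, "ry": 0, "rz": 0}
  ],
  "fingers": -1
}}

```text
clock: 22.5
tool_pos: [0.4466, -0.0646, 0.0133]
orientation: [-180.0, -0.0, -3.0]
force: [-0.9, 1.9, 3.3]
opening: 0.0345
gripper_force: 30.0
```

Run:
```python
from h import *
plan([(446.7,-65,65,-3),(609,-210.8,65,-3)])
```

```text
at [446.6 -64.6  13.3] [-1.7999e+02 -4.0000e-02 -3.0200e+00] t 22.5
(446.7, -65, 65, -3) units [ 0.    0.01 -2.07] rz -0.0 min rows 2.1
(609, -210.8, 65, -3) units [ 6.79  5.48 -0.  ] rz 0.0 min rows 6.8
```

>>> {"name": "play_rows", "arguments": {
  "motion": [
    {"x": 0, "y": 0, "z": -0.3, "rx": 0, "ry": 0, "rz": 0},
    {"x": 0, "y": 0, "z": -0.7, "rx": 0, "ry": 0, "rz": 0},
    {"x": 0, "y": 0, "z": -0.9, "rx": 0, "ry": 0, "rz": 0},
    {"x": 0.4, "y": 0.33, "z": -0.2, "rx": 0, "ry": 0, "rz": 0},
    {"x": 0.9, "y": 0.73, "z": 0, "rx": 0, "ry": 0, "rz": 0},
    {"x": 0.95, "y": 0.77, "z": 0, "rx": 0, "ry": 0, "rz": 0},
    {"x": 0.95, "y": 0.77, "z": 0, "rx": 0, "ry": 0, "rz": 0},
    {"x": 0.95, "y": 0.77, "z": 0, "rx": 0, "ry": 0, "rz": 0},
    {"x": 0.95, "y": 0.77, "z": 0, "rx": 0, "ry": 0, "rz": 0},
    {"x": 0.9, "y": 0.72, "z": 0, "rx": 0, "ry": 0, "rz": 0},
    {"x": 0.55, "y": 0.43, "z": 0, "rx": 0, "ry": 0, "rz": 0},
    {"x": 0.24, "y": 0.19, "z": 0, "rx": 0, "ry": 0, "rz": 0},
    {"x": 0, "y": 0, "z": 0, "rx": 0, "ry": 0, "rz": 0}
  ]
}}

```text
clock: 24.12
tool_pos: [0.6082, -0.2109, 0.0647]
orientation: [-180.0, 0.1, -3.1]
force: [-0.5, -0.5, -3.2]
opening: 0.0342
gripper_force: 30.0
```

Run:
```python
from h import *
c=cam("wrist"); im=cams.snapshot("wrist")
a=np.linspace(0,2*np.pi,60); C=np.array([.609,-.2108])
uv=proj(c,np.c_[C[0]+.04*np.cos(a),C[1]+.04*np.sin(a),[.016]*60]); cv2.polylines(im,[uv.astype(np.int32)],True,(0,0,255),1)
cv2.imwrite("pics/w6.png",im)
plan([(609,-210.8,19.3,-3)])
```

```text
at [ 607.9 -210.5   64.9] [-1.7999e+02  7.0000e-02 -3.0500e+00] t 24.18
(609, -210.8, 19.3, -3) units [0.04 0.01 1.82] rz -0.01 min rows 1.8
```

View pics/w6.png

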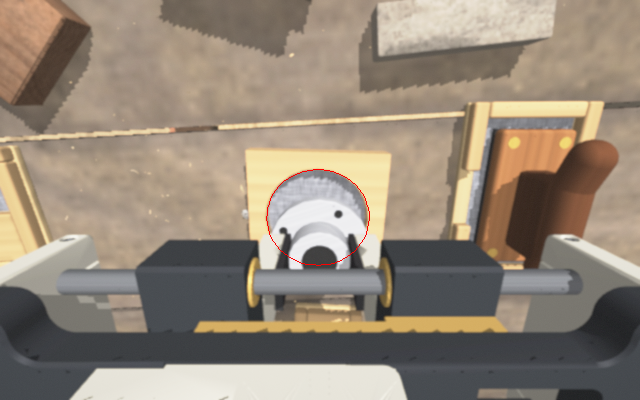

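The predicted pocket circle lies on the real one, and the push block sits in its tray on the right. I'll lower the flange.

>>> {"name": "play_rows", "arguments": {
  "motion": [
    {"x": 0.03, "y": 0, "z": 0.5, "rx": 0, "ry": 0, "rz": 0},
    {"x": 0, "y": 0, "z": 0.6, "rx": 0, "ry": 0, "rz": 0},
    {"x": 0, "y": 0, "z": 0.35, "rx": 0, "ry": 0, "rz": 0},
    {"x": 0, "y": 0, "z": 0.2, "rx": 0, "ry": 0, "rz": 0},
    {"x": 0, "y": 0, "z": 0.08, "rx": 0, "ry": 0, "rz": 0},
    {"x": 0, "y": 0, "z": 0.04, "rx": 0, "ry": 0, "rz": 0},
    {"x": 0, "y": 0, "z": 0.03, "rx": 0, "ry": 0, "rz": 0},
    {"x": 0, "y": 0, "z": 0, "rx": 0, "ry": 0, "rz": 0}
  ]
}}

```text
clock: 25.18
tool_pos: [0.6095, -0.2106, 0.0208]
orientation: [180.0, -0.0, -3.0]
force: [-0.2, -0.6, -3.0]
opening: 0.0341
gripper_force: 30.0
```

>>> {"name": "play_rows", "arguments": {
  "motion": [
    {"x": 0, "y": 0, "z": 0.03, "rx": 0, "ry": 0, "rz": 0},
    {"x": 0, "y": 0, "z": 0.02, "rx": 0, "ry": 0, "rz": 0},
    {"x": 0, "y": 0, "z": 0, "rx": 0, "ry": 0, "rz": 0}
  ]
}}

```text
clock: 25.55
tool_pos: [0.6094, -0.2106, 0.0194]
orientation: [180.0, -0.0, -3.0]
force: [-1.1, -0.3, -1.1]
opening: 0.0343
gripper_force: 30.0
```

>>> {"name": "play_rows", "arguments": {
  "motion": [
    {"x": 0, "y": 0, "z": 0.02, "rx": 0, "ry": 0, "rz": 0},
    {"x": 0, "y": 0, "z": 0, "rx": 0, "ry": 0, "rz": 0}
  ]
}}

```text
clock: 25.8
tool_pos: [0.6094, -0.2106, 0.0194]
orientation: [180.0, -0.0, -3.0]
force: [-3.4, 1.6, 5.1]
opening: 0.0342
gripper_force: 30.0
```

>>> {"name": "play_rows", "arguments": {
  "motion": [
    {"x": 0, "y": 0, "z": 0, "rx": 0, "ry": 0, "rz": 0},
    {"x": 0, "y": 0, "z": 0, "rx": 0, "ry": 0, "rz": 0},
    {"x": 0, "y": 0, "z": 0, "rx": 0, "ry": 0, "rz": 0},
    {"x": 0, "y": 0, "z": -0.3, "rx": 0, "ry": 0, "rz": 0},
    {"x": 0, "y": 0, "z": -0.8, "rx": 0, "ry": 0, "rz": 0},
    {"x": 0, "y": 0, "z": -1, "rx": 0, "ry": 0, "rz": 0},
    {"x": 0, "y": 0, "z": -1, "rx": 0, "ry": 0, "rz": 0},
    {"x": 0, "y": 0, "z": -1, "rx": 0, "ry": 0, "rz": 0},
    {"x": 0, "y": 0, "z": -1, "rx": 0, "ry": 0, "rz": 0}
  ],
  "fingers": 0.25
}}

```text
clock: 26.92
tool_pos: [0.6094, -0.2106, 0.1478]
orientation: [180.0, -0.0, -3.0]
force: [0.3, 0.4, -0.9]
opening: 0.0547
gripper_force: 0.0
```

Run:
```python
from h import *
plan([(423.5,129.3,150,8)])
```

```text
at [ 609.4 -210.6  147.8] [ 1.80e+02 -4.00e-02 -3.02e+00] t 26.93
(423.5, 129.3, 150, 8) units [ -5.47 -14.5   -0.09] rz -2.76 min rows 14.5
```

>>> {"name": "play_rows", "arguments": {
  "motion": [
    {"x": -0.36, "y": -0.96, "z": 0, "rx": 0, "ry": 0, "rz": -0.37},
    {"x": -0.365, "y": -0.97, "z": 0, "rx": 0, "ry": 0, "rz": -0.37},
    {"x": -0.365, "y": -0.97, "z": 0, "rx": 0, "ry": 0, "rz": -0.37},
    {"x": -0.365, "y": -0.97, "z": 0, "rx": 0, "ry": 0, "rz": -0.37},
    {"x": -0.365, "y": -0.97, "z": 0, "rx": 0, "ry": 0, "rz": -0.37},
    {"x": -0.365, "y": -0.97, "z": 0, "rx": 0, "ry": 0, "rz": -0.37},
    {"x": -0.365, "y": -0.97, "z": 0, "rx": 0, "ry": 0, "rz": -0.37},
    {"x": -0.365, "y": -0.97, "z": 0, "rx": 0, "ry": 0, "rz": -0.37},
    {"x": -0.365, "y": -0.97, "z": 0, "rx": 0, "ry": 0, "rz": -0.37},
    {"x": -0.365, "y": -0.97, "z": 0, "rx": 0, "ry": 0, "rz": -0.37},
    {"x": -0.365, "y": -0.97, "z": 0, "rx": 0, "ry": 0, "rz": -0.37},
    {"x": -0.365, "y": -0.97, "z": 0, "rx": 0, "ry": 0, "rz": -0.37},
    {"x": -0.365, "y": -0.97, "z": 0, "rx": 0, "ry": 0, "rz": -0.36},
    {"x": -0.365, "y": -0.97, "z": 0, "rx": 0, "ry": 0, "rz": -0.36},
    {"x": -0.36, "y": -0.96, "z": 0, "rx": 0, "ry": 0, "rz": -0.36},
    {"x": 0, "y": 0, "z": 0, "rx": 0, "ry": 0, "rz": 0}
  ]
}}

```text
clock: 28.92
tool_pos: [0.4282, 0.1311, 0.1471]
orientation: [-180.0, -0.1, 19.2]
force: [0.4, 0.2, 0.6]
opening: 0.0553
gripper_force: 0.0
```

Run:
```python
from h import *
c=cam("wrist"); im=cams.snapshot("wrist"); cv2.imwrite("pics/w7.png",im); np.save("w7.npy",np.array(c,dtype=object),allow_pickle=True)
hsv=cv2.cvtColor(im,cv2.COLOR_BGR2HSV)
t=np.radians(19); u=np.array([np.cos(t),np.sin(t)]); v=np.array([-np.sin(t),np.cos(t)]); O=np.array([.4757,.0976])-.031*u+.012*v
print("O est",O); loc=[[-43,23],[43,23],[43,47],[-43,47]]; P=[O+(a*u+b*v)/1000 for a,b in loc]; print(proj(c,np.c_[P,[.024]*4]).round(0).tolist())
loc=[[19,23],[43,23],[43,-47],[19,-47]]; P=[O+(a*u+b*v)/1000 for a,b in loc]; print(proj(c,np.c_[P,[.015]*4]).round(0).tolist())
plan([(423.5,129.3,5,19)])
cv2.imwrite("pics/w7c.png",cv2.resize(im[90:260,250:450],None,fx=3.5,fy=3.5,interpolation=cv2.INTER_CUBIC))
```

```text
O est [0.44248211 0.09885361]
[[329.0, 230.0], [330.0, 150.0], [306.0, 150.0], [307.0, 230.0]]
[[330.0, 172.0], [330.0, 149.0], [399.0, 149.0], [397.0, 172.0]]
at [428.6 130.7 146.9] [-1.7998e+02 -6.0000e-02  1.9140e+01] t 28.98
(423.5, 129.3, 5, 19) units [-0.21 -0.01  5.68] rz 0.04 min rows 5.7
```

View pics/w7c.png

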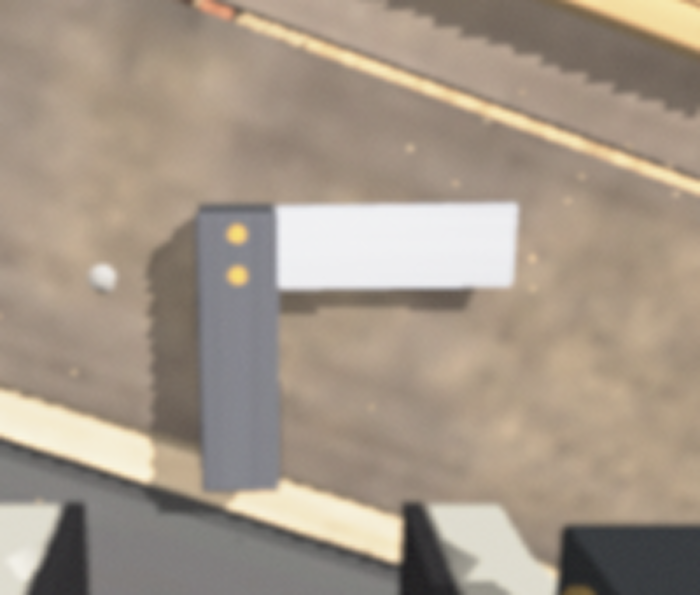

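The crop shows the stock (corners about (307,151), (328,151), (309,230), (330,229) in the full picture) and the blade, within 2 px of where I predicted. The yaw comes out slightly larger than estimated.

Run:
```python
from h import *
c=tuple(np.load("w7.npy",allow_pickle=True))
Q=ray(c,[(307.1,150.6),(328.3,150.6),(329.7,229.1),(308.9,229.7)],.024)*1000
d=(Q[0]+Q[1]-Q[2]-Q[3])/2; L=np.hypot(*d); yaw=np.degrees(np.arctan2(d[1],d[0])); ctr=Q.mean(0); u=d/L
B=ray(c,[(276/3.5+250,206/3.5+90),(517/3.5+250,203/3.5+90)],.015); e=B[1]-B[0]
print("stock ctr",ctr,"L",L,"w",np.hypot(*(Q[0]-Q[1])),"yaw",yaw,"blade yaw",np.degrees(np.arctan2(e[1],e[0]))+90)
g=ctr-8*u; print("grip",g)
plan([(*g,4.5,19.8)])
```

```text
stock ctr [431.2349211  131.69805738] L 84.21036282305592 w 20.971049609833095 yaw 20.266472019420412 blade yaw 19.896257743006515
grip [423.73018677 128.92696326]
at [428.6 130.7 146.9] [-1.7998e+02 -6.0000e-02  1.9140e+01] t 28.98
(np.float64(423.73018676602567), np.float64(128.92696326453384), 4.5, 19.8) units [-0.21  0.    5.7 ] rz -0.16 min rows 5.7
```

>>> {"name": "play_rows", "arguments": {
  "motion": [
    {"x": -0.21, "y": 0, "z": 0.7, "rx": 0, "ry": 0, "rz": -0.2},
    {"x": 0, "y": 0, "z": 1, "rx": 0, "ry": 0, "rz": 0},
    {"x": 0, "y": 0, "z": 1, "rx": 0, "ry": 0, "rz": 0},
    {"x": 0, "y": 0, "z": 1, "rx": 0, "ry": 0, "rz": 0},
    {"x": 0, "y": 0, "z": 0.9, "rx": 0, "ry": 0, "rz": 0},
    {"x": 0, "y": 0, "z": 0.6, "rx": 0, "ry": 0, "rz": 0},
    {"x": 0, "y": 0, "z": 0.35, "rx": 0, "ry": 0, "rz": 0},
    {"x": 0, "y": 0, "z": 0.13, "rx": 0, "ry": 0, "rz": 0},
    {"x": 0, "y": 0, "z": 0, "rx": 0, "ry": 0, "rz": 0}
  ]
}}

```text
clock: 30.1
tool_pos: [0.4239, 0.1284, 0.0045]
orientation: [-180.0, -0.0, 19.8]
force: [-0.8, -0.5, -0.3]
opening: 0.0548
gripper_force: 0.0
```

>>> {"name": "play_rows", "arguments": {
  "motion": [
    {"x": 0, "y": 0, "z": 0, "rx": 0, "ry": 0, "rz": 0},
    {"x": 0, "y": 0, "z": 0, "rx": 0, "ry": 0, "rz": 0},
    {"x": 0, "y": 0, "z": 0, "rx": 0, "ry": 0, "rz": 0},
    {"x": 0, "y": 0, "z": 0, "rx": 0, "ry": 0, "rz": 0},
    {"x": 0, "y": 0, "z": 0, "rx": 0, "ry": 0, "rz": 0}
  ],
  "fingers": -1
}}

```text
clock: 30.72
tool_pos: [0.4239, 0.1288, 0.0046]
orientation: [-180.0, -0.0, 19.9]
force: [-1.5, 3.1, 3.2]
opening: 0.0239
gripper_force: 30.0
```

Run:
```python
from h import *
im=cv2.imread("pics/top0.png"); c=cam("top")
p=blob(im,(95,8,50),(130,80,255),(190,168,246,220)).astype(np.float32)
for q in (rect(c,p,.006),): print(q)
ap=cv2.approxPolyDP(p.astype(np.int32).reshape(-1,1,2),2.5,True).reshape(-1,2); print(ap.tolist(),(ray(c,ap,.006)*1000).round(0).tolist())
w=blob(im,(10,95,135),(25,200,255),(190,168,246,220)); print(rect(c,w,.016))
plan([])
```

```text
[616.6  85.3 103.5  97.6 -89.8]
[[198, 212], [210, 212], [213, 189], [238, 188], [238, 175], [200, 175]] [[568.0, 136.0], [568.0, 104.0], [628.0, 99.0], [631.0, 34.0], [665.0, 35.0], [665.0, 135.0]]
[616.4  82.9 131.8 120.2 -89.8]
at [423.9 128.8   4.6] [-1.7998e+02 -4.0000e-02  1.9860e+01] t 30.73
```

>>> {"name": "play_rows", "arguments": {
  "motion": [
    {"x": 0, "y": 0, "z": -0.3, "rx": 0, "ry": 0, "rz": 0},
    {"x": 0, "y": 0, "z": -0.7, "rx": 0, "ry": 0, "rz": 0},
    {"x": 0, "y": 0, "z": -0.9, "rx": 0, "ry": 0, "rz": 1},
    {"x": 0, "y": 0, "z": -0.3, "rx": 0, "ry": 0, "rz": 1},
    {"x": 0, "y": 0, "z": 0, "rx": 0, "ry": 0, "rz": 1},
    {"x": 0, "y": 0, "z": 0, "rx": 0, "ry": 0, "rz": 1},
    {"x": 0, "y": 0, "z": 0, "rx": 0, "ry": 0, "rz": 0.95},
    {"x": 0, "y": 0, "z": 0, "rx": 0, "ry": 0, "rz": 0}
  ]
}}

```text
clock: 31.72
tool_pos: [0.4232, 0.128, 0.0593]
orientation: [180.0, 0.0, 0.1]
force: [0.1, -0.7, -3.3]
opening: 0.0238
gripper_force: 30.0
```

Run:
```python
from h import *
plan([(608,118.3,60,0.1)])
```

```text
at [423.2 128.   59.3] [1.7997e+02 4.0000e-02 6.0000e-02] t 31.73
(608, 118.3, 60, 0.1) units [ 7.39  0.4  -0.03] rz -0.01 min rows 7.4
```

>>> {"name": "play_rows", "arguments": {
  "motion": [
    {"x": 0.5, "y": 0.05, "z": 0, "rx": 0, "ry": 0, "rz": 0},
    {"x": 0.9, "y": 0.05, "z": 0, "rx": 0, "ry": 0, "rz": 0},
    {"x": 0.95, "y": 0.05, "z": 0, "rx": 0, "ry": 0, "rz": 0},
    {"x": 0.95, "y": 0.05, "z": 0, "rx": 0, "ry": 0, "rz": 0},
    {"x": 0.95, "y": 0.05, "z": 0, "rx": 0, "ry": 0, "rz": 0},
    {"x": 0.95, "y": 0.05, "z": 0, "rx": 0, "ry": 0, "rz": 0},
    {"x": 0.95, "y": 0.05, "z": 0, "rx": 0, "ry": 0, "rz": 0},
    {"x": 0.8, "y": 0.03, "z": 0, "rx": 0, "ry": 0, "rz": 0},
    {"x": 0.44, "y": 0.02, "z": 0, "rx": 0, "ry": 0, "rz": 0},
    {"x": 0, "y": 0, "z": 0, "rx": 0, "ry": 0, "rz": 0}
  ]
}}

```text
clock: 32.98
tool_pos: [0.6088, 0.1182, 0.0587]
orientation: [180.0, 0.0, 0.0]
force: [-1.0, 0.2, -4.0]
opening: 0.0239
gripper_force: 30.0
```

Run:
```python
from h import *
c=cam("wrist"); im=cams.snapshot("wrist"); o=ctrl.get_obs()
O=np.array([616,83.3])
def dr(pts,z,col,O,yaw):
    a=np.radians(yaw); M=np.array([[np.cos(a),-np.sin(a)],[np.sin(a),np.cos(a)]])
    P=(np.array(pts)@M.T+O)/1000; cv2.polylines(im,[proj(c,np.c_[P,[z]*len(P)]).astype(np.int32)],True,col,1)
dr([(62,66),(62,-66),(-62,-66),(-62,66)],.016,(0,0,255),O,0.2)
dr([(51,55),(51,-55),(11,-55),(11,15),(-51,15),(-51,55)],.016,(0,0,255),O,0.2)
p=o["tool_pos"][:2]*1000-[-8,35]; zb=o["tool_pos"][2]-.0046
dr([(-43,23),(43,23),(43,47),(-43,47)],zb+.024,(255,0,0),p,0.1); dr([(19,23),(43,23),(43,-47),(19,-47)],zb+.015,(255,0,0),p,0.1)
cv2.imwrite("pics/w8.png",im)
plan([(608,118.3,10.6,0.2)])
```

```text
at [608.1 118.2  58.8] [1.7998e+02 6.0000e-02 4.0000e-02] t 33.02
(608, 118.3, 10.6, 0.2) units [-0.   -0.    1.93] rz -0.04 min rows 1.9
```

View pics/w8.png

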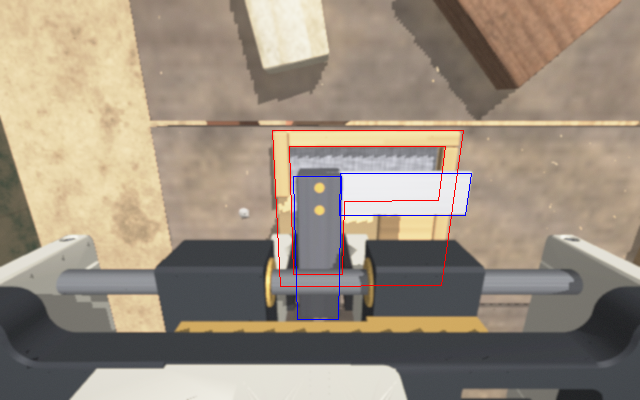

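The tray outline (red) and the held square (blue) both match the picture. I'll lower it.

>>> {"name": "play_rows", "arguments": {
  "motion": [
    {"x": 0, "y": 0, "z": 0.5, "rx": 0, "ry": 0, "rz": -0.04},
    {"x": 0, "y": 0, "z": 0.6, "rx": 0, "ry": 0, "rz": 0},
    {"x": 0, "y": 0, "z": 0.4, "rx": 0, "ry": 0, "rz": 0},
    {"x": 0, "y": 0, "z": 0.2, "rx": 0, "ry": 0, "rz": 0},
    {"x": 0, "y": 0, "z": 0.1, "rx": 0, "ry": 0, "rz": 0},
    {"x": 0, "y": 0, "z": 0.05, "rx": 0, "ry": 0, "rz": 0},
    {"x": 0, "y": 0, "z": 0.03, "rx": 0, "ry": 0, "rz": 0},
    {"x": 0, "y": 0, "z": 0, "rx": 0, "ry": 0, "rz": 0}
  ]
}}

```text
clock: 34.02
tool_pos: [0.6085, 0.1187, 0.0125]
orientation: [-180.0, -0.0, 0.2]
force: [-0.8, 0.1, -3.0]
opening: 0.0241
gripper_force: 30.0
```

>>> {"name": "play_rows", "arguments": {
  "motion": [
    {"x": 0, "y": 0, "z": 0.03, "rx": 0, "ry": 0, "rz": 0},
    {"x": 0, "y": 0, "z": 0.02, "rx": 0, "ry": 0, "rz": 0},
    {"x": 0, "y": 0, "z": 0, "rx": 0, "ry": 0, "rz": 0}
  ]
}}

```text
clock: 34.4
tool_pos: [0.6084, 0.1186, 0.011]
orientation: [180.0, 0.0, 0.2]
force: [-0.5, 0.4, -3.3]
opening: 0.0237
gripper_force: 30.0
```

>>> {"name": "play_rows", "arguments": {
  "motion": [
    {"x": 0, "y": 0, "z": 0.03, "rx": 0, "ry": 0, "rz": 0},
    {"x": 0, "y": 0, "z": 0, "rx": 0, "ry": 0, "rz": 0}
  ]
}}

```text
clock: 34.65
tool_pos: [0.6085, 0.1186, 0.0106]
orientation: [180.0, -0.0, 0.2]
force: [-1.6, -1.0, 0.7]
opening: 0.0237
gripper_force: 30.0
```

>>> {"name": "play_rows", "arguments": {
  "motion": [
    {"x": 0, "y": 0, "z": 0.02, "rx": 0, "ry": 0, "rz": 0},
    {"x": 0, "y": 0, "z": 0, "rx": 0, "ry": 0, "rz": 0}
  ]
}}

```text
clock: 34.9
tool_pos: [0.6085, 0.1187, 0.0106]
orientation: [-180.0, -0.0, 0.2]
force: [-3.9, -0.4, 5.6]
opening: 0.0236
gripper_force: 30.0
```

>>> {"name": "play_rows", "arguments": {
  "motion": [
    {"x": 0, "y": 0, "z": 0, "rx": 0, "ry": 0, "rz": 0},
    {"x": 0, "y": 0, "z": 0, "rx": 0, "ry": 0, "rz": 0},
    {"x": 0, "y": 0, "z": 0, "rx": 0, "ry": 0, "rz": 0},
    {"x": 0, "y": 0, "z": -0.3, "rx": 0, "ry": 0, "rz": 0},
    {"x": 0, "y": 0, "z": -0.8, "rx": 0, "ry": 0, "rz": 0},
    {"x": 0, "y": 0, "z": -1, "rx": 0, "ry": 0, "rz": 0},
    {"x": 0, "y": 0, "z": -1, "rx": 0, "ry": 0, "rz": 0},
    {"x": 0, "y": 0, "z": -1, "rx": 0, "ry": 0, "rz": 0},
    {"x": 0, "y": 0, "z": -1, "rx": 0, "ry": 0, "rz": 0},
    {"x": 0, "y": -1, "z": -1, "rx": 0, "ry": 0, "rz": 0},
    {"x": 0, "y": -1, "z": -1, "rx": 0, "ry": 0, "rz": 0},
    {"x": 0, "y": -1, "z": 0, "rx": 0, "ry": 0, "rz": 0},
    {"x": 0, "y": -1, "z": 0, "rx": 0, "ry": 0, "rz": 0},
    {"x": 0, "y": -1, "z": 0, "rx": 0, "ry": 0, "rz": 0},
    {"x": 0, "y": -1, "z": 0, "rx": 0, "ry": 0, "rz": 0},
    {"x": 0, "y": 0, "z": 0, "rx": 0, "ry": 0, "rz": 0}
  ],
  "fingers": -0.2
}}

```text
clock: 36.9
tool_pos: [0.6076, 0.2708, 0.1864]
orientation: [180.0, 0.0, 0.3]
force: [-0.1, 0.3, 0.1]
opening: 0.0349
gripper_force: 0.0
```

Run:
```python
from h import *
t=cams.snapshot("top"); s=cams.snapshot("scene")
print({k:v for k,v in ctrl.get_obs().items() if k in("clock","tool_pos","opening","force")})
a=cv2.resize(t[160:300,180:480],(640,298),interpolation=cv2.INTER_CUBIC); b=cv2.resize(s[150:310,180:400],(400,290),interpolation=cv2.INTER_CUBIC)
out=np.zeros((590,640,3),np.uint8); out[:298]=a; out[300:590,:400]=b; cv2.imwrite("pics/end.png",out)
```

```text
{'clock': 37.0, 'tool_pos': array([0.60761478, 0.26912608, 0.18666665]), 'force': array([-0.79503318,  0.66083662,  0.15486596]), 'opening': 0.03478683091899142}
```

View pics/end.png

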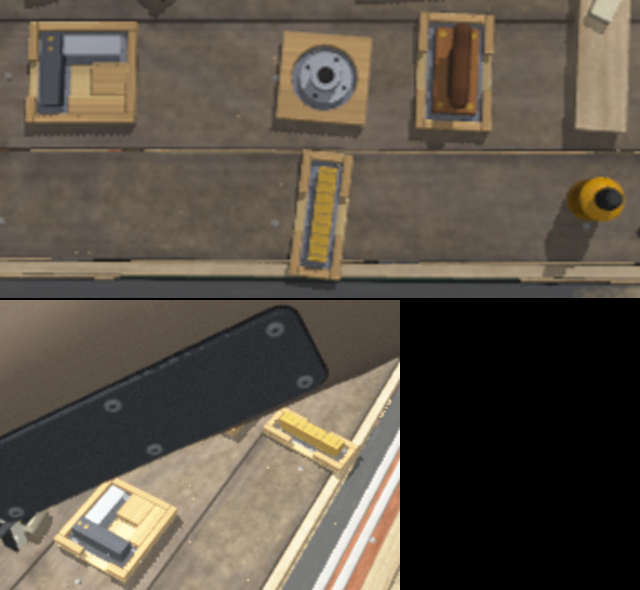

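The final view shows all four tools lying in their own pockets, with felt visible around each one. The bottle hasn't moved and the robot is clear of everything. I'm handing the job in.

```bash
python3 -c "
from plant import workorder
print(workorder.close_job())"
```

```text
the job is handed in; nothing more can be done
None
```

The bar, push block, flange and square were each set down in their own trays, in that order. The glue bottle and grey offcut were not touched, and the job was handed in at about 37 s.

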